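Shut the setting-ring case: fold the cover flap and tuck its tongue under the lip

TASK

Close the small wooden case over its setting ring: with the fingertips, push the standing metal cover flap over from its back until it lies flat on the case, and while holding it down push it along on its slotted hinge until its tongue is tucked fully home beneath the steel retaining lip, so that it stays shut when you let go. Only push with the fingers: do not take the flap between them or touch its grey-lined inner face, leave the ring lying in the case, and leave the plug gauge, the V-block and the vial beside the case where they are.

Things in the scene. Friction and masses are not known exactly. Their poses are not given: they have to be found in the camera images.
- ring_case: Wooden case 120 x 110 x 28 mm (x, y, z), fixed, with a well 80 x 86 mm, 20 mm deep. Origin: centre of its underside, on the worktop. x points level from hinge to lip, y along the hinge, z up. Hinge pin at x -62 mm, z 30.5 mm. At the +x end a steel bracket 70 mm wide (y) carries the retaining lip.
- hinge_axis (a point): Middle of the hinge pin of the cover, 30.5 mm above the worktop. Its axes are those of the case (x to the lip side).
- lip_edge (a point): Middle of the edge of the lip's flat underside that faces the hinge: case x 59 mm, 35.5 mm above the worktop; axes of the case. The lip reaches on to x 76.5 mm, its top is 41 mm up; from x 53 to 59 mm it has a small upturned lead-in.
- cover_hinge (a joint): Angle of the cover flap, rad: 0 flat on the case, 1.57 upright over the hinge, more = leaning back away from the lip (limit 2.2). Starts at 1.4 to 2.1, held by friction. A weak spring (0.09 N m/rad, rest 1.75 rad) raises an untucked flap to over 1 rad when it is let go; some 1.5 N at the free edge holds it flat.
- cover (a joint): How far the flap is pushed out along its slotted hinge, in its own plane away from the pin, m: 0 drawn back (start), 0.018 stop. Stays where it is left (1.5 N friction). Flat, the tongue's edge reaches the lip's edge at 0.009 and lies 9 mm beneath the lip at 0.018; pushed out too early, the tongue lands on top of the lip.
- tongue_edge (a point): Middle of the free edge of the flap's tongue (60 mm wide, 22 mm long) on the outer face, which is on top when the flap lies flat; 112 mm from the hinge pin at slide 0. The outer face lies 2 mm outside the pin's centre plane; the flap is 4 mm thick. Axes of the flap: x from hinge to free edge, z out of the outer face.
- thumb_stop (a point): Foot of the thumb stop on the flap's outer face, 74 mm from the pin at slide 0: a bar 84 mm wide and 7 mm high, square face towards the hinge (this point), sloping towards the tongue. Fingertips laid behind it, on the smooth face 42 to 74 mm from the pin, push the flap along by it. Nearer the pin is the hinge leaf, 2 mm higher. Axes of the flap.
- cover_liner: The grey lining of the flap's inner face (the face that is underneath when the flap lies flat), 2 mm thick. Origin on the hinge pin when the slide is 0. Not to be touched.
- setting_ring: Setting ring, 52 mm across, 12 mm high, lying loose on the floor of the well, 8 mm above the worktop; origin: centre of its underside. It stays where it is.
- plug_gauge: Plug gauge, 92 mm long, 17 mm thick, lying loose beside the case on its +y side, about 135 mm from the case's middle; bystander.
- v_block: Steel V-block, 44 x 36 mm, 34 mm high, standing loose beyond the lip, about 165 mm from the case's middle; bystander.
- vial: Small vial with a black cap, 24 mm across, 54 mm high, standing loose beside the case on its -y side towards the lip, about 165 mm from the case's middle; bystander.
There are look-alikes about, which are no part of the job. There is more than one size of the ring_case; the job needs the smaller.

How it is judged:
By the outcome, as a careful person would: the job done as asked, in the order asked, and still so for the second after the job is handed in, with the robot touching nothing.
It also fails if it takes over 35 s, if anything falls off the work surface, if the arm or the gripper's body presses on something with over 40 N, if the wrist force passes 120 N, or if a joint passes its speed limit or range.

ROBOT

A 6-joint arm with a two-finger parallel gripper is mounted at the origin on a cart in front of the work surface, level with it; the furniture and walls round the work are solid. World frame = base frame: x ahead of the robot, y to its left, z up, the work surface at z = 0. Lengths are in m, angles in rad, forces in N, time in s.
With the tool pointing down it reaches from about 0.375 to 0.75 m from the base axis. Payload 9 kg.
Tool frame: the origin (TCP) lies between the finger pads; the fingertips stand 22 mm ahead of it and the grasp point (between the pads) lies 3 mm ahead of it; y points along the fingers, z is the direction in which the jaws open and shut, and the axes are right-handed (so a half turn about y gives the same grasp; the last joint's range is limited). The gripper opens to 85 mm and grips with 20 to 120 N. Pads are 22 mm wide; open, the fingers measure 114 mm over their backs; the gripper's body (76 mm by 85 mm) begins 54 mm behind the grasp point. The pads swing forward as they close: fully open they stand 13 mm farther back than shut.
Start: joints at [-1.337, 0.104, 0.097, 1.564, 0, 1.353], TCP at [0.262, -0.54, 0.253] pointing down, gripper open.
Joint ranges: [-2.99, 2.99], [-0.84, 1.86], [-1.1, 1.16], [-1.84, 2.11], [-1.51, 1.56], [-3.14, 3.14]. Speed limits (rad/s): [2.22, 2.22, 2.57, 3.14, 3.14, 3.14].

INTERFACE

Orientations are given as a unit quaternion [w, x, y, z].
In Python, from bench import ctrl, optics, workorder gives the robot as it stands. The module is installed in compiled form; this text tells all that it offers.
- The arm moves only by the shell command python3 -m handwheel 'ROWS' [FORCE]. ROWS is JSON, a list of rows, each a list of 5 numbers: the shift along the tool's x, y, z in m, then the turn about the tool's y in degrees, then the opening, from 0 (shut) to 1 (fully open). A call has 1 to 10 rows; each row is the pose to reach, as a shift and turn from the pose measured when the call began, along the tool's axes at that moment; what a row does not reach only later rows make up. A row lasts 1/12 s, in which the tool goes at most 41.7 mm and 7.16 degrees, less where a joint would pass 70% of its speed; a pose out of reach is approached as far as the arm can. A call with a gripper value outside its range is refused whole. The fingers move at their own pace and stop on an object; FORCE is the grip in N (left out, the last holds). Time passes only in rows, so rows that repeat a pose let the fingers close. It gives the time, the measured TCP pose, the force and the opening at its end, in the units of the state.
- ctrl.read_state(): the state, without advancing time (a new reading comes with each control period).
- optics.get_image(name): name is "scene" or "top" or "wrist"; returns a dict with "img" (480x640x3 uint8, blue, green, red), "z_map" (480x640 float32, m along the optical axis (not along the pixel's ray), 0 where there is no reading), "fx", "fy", "cx", "cy" (pixels), "pose" (4x4, takes a point from camera to world coordinates); the wrist camera has in their place "tool_from_camera" (4x4, takes a point from camera to tool coordinates, whose origin is the TCP and whose axes are the tool frame's). Camera axes: x right, y down, z forward; pixel columns grow to the right and rows downward; lengths in m; the calibration is good to about 2 mm. A picture is of the moment at which its call begins: read the wrist's pose just before it.
- workorder.close_job(): hands the job in, once; it reports no verdict.
The state is a dict: "t": time; "joints": joint angles; "joint_velocities": joint speeds; "joint_torque": joint torques, N m; "ee_pos": TCP position; "ee_rot": TCP orientation; "force": force on the tool from outside, world axes, zero at the start; "torque": the same for the moment, N m; "finger_gap": finger opening in m.
Only numpy, scipy, OpenCV 4.12 (cv2) and the standard library are available. Lean on these libraries where they do the work, as an engineer would, in place of code of your own. Each camera call takes 0.05 s, during which the arm holds its last target.

## Working session

There is one attempt and no reset: what is moved stays moved. The work goes in short steps, Python scripts to look and compute and a shell command to move; the robot and the scene stay as the last step left them, time stands still between calls to the robot, and variables do not carry over. Pictures are saved under pics/ and viewed, and the job is handed in when it is done.

```bash
mkdir -p pics
python3 - <<'E'
from bench import ctrl, optics
import cv2,pickle
s=ctrl.read_state(); print(s)
d={}
for n in ["scene","top","wrist"]:
    im=optics.get_image(n); d[n]=im; cv2.imwrite(f"pics/a_{n}.png",im["img"])
pickle.dump((s,d),open("a.pkl","wb"))
E
```

```text
{'t': 0.0, 'joints': array([-1.33669170e+00,  1.04715428e-01,  9.64422931e-02,  1.56396439e+00,
       -2.31432656e-05,  1.35313562e+00]), 'joint_velocities': array([ 1.95649485e-03, -7.18367051e-04,  8.21568112e-04, -8.43461715e-05,
        2.30968482e-03, -1.21970140e-03]), 'joint_torque': array([-2.75318616e-04, -5.56934774e+01,  5.03648436e+01,  1.69391872e-02,
       -2.83330291e-04, -4.65988762e-06]), 'ee_pos': array([ 0.26187509, -0.53945396,  0.25249806]), 'ee_rot': array([ 0.15835596, -0.1583807 ,  0.68965328, -0.68863437]), 'force': array([-0.02735469,  0.15470005, -0.0181961 ]), 'torque': array([-0.03415907,  0.01989956,  0.03040826]), 'finger_gap': 0.08529750611762565}
```

View pics/a_scene.png

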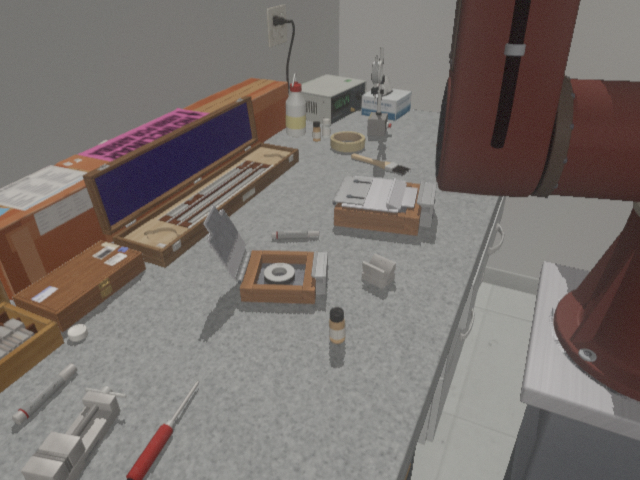

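View pics/a_top.png

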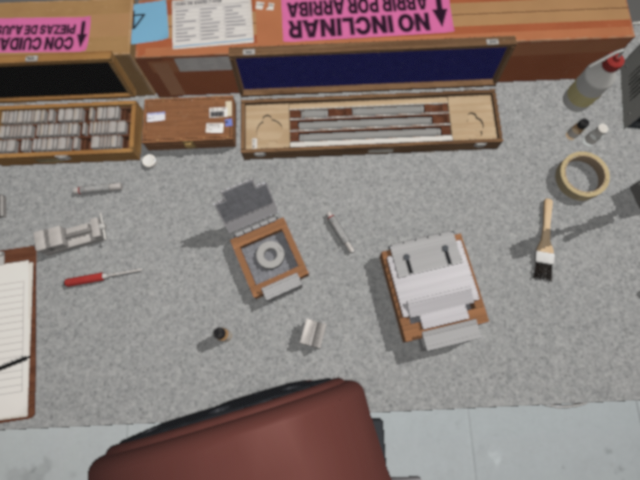

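View pics/a_wrist.png

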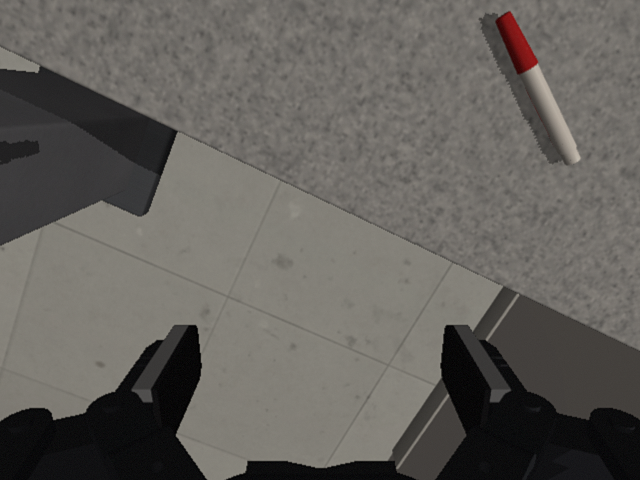

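Candidates in the top view are the case at about (270,258), open with a ring and standing flap, and the case at about (435,290), larger and already shut. The plug gauge at (340,232), V-block at (313,333) and vial at (221,333) all surround the first. I'll confirm with an enlarged crop and measure it.

```bash
cat > h.py <<'E'
import numpy as np
def ray(im,u,v,P=None):
    P=im["pose"] if P is None else P
    d=P[:3,:3]@np.array([(u-im["cx"])/im["fx"],(v-im["cy"])/im["fy"],1.0]); return P[:3,3],d
def onplane(im,u,v,z,P=None):
    o,d=ray(im,u,v,P); return o+d*(z-o[2])/d[2]
def pt(im,u,v,P=None):
    P=im["pose"] if P is None else P
    z=im["z_map"][int(round(v)),int(round(u))]
    return P[:3,:3]@np.array([(u-im["cx"])/im["fx"]*z,(v-im["cy"])/im["fy"]*z,z])+P[:3,3]
E
python3 - <<'E'
import pickle,cv2,numpy as np
from h import *
s,d=pickle.load(open("a.pkl","rb"))
t=d["top"]; sc=d["scene"]
print(t["pose"],t["fx"]); 
a=cv2.resize(t["img"][170:350,190:360],None,fx=4,fy=4,interpolation=cv2.INTER_CUBIC)[:600]
b=cv2.resize(sc["img"][195:360,190:410],None,fx=3.6,fy=3.6,interpolation=cv2.INTER_CUBIC)
cv2.imwrite("pics/b_top.png",cv2.resize(t["img"][170:320,200:350],(600,600),interpolation=cv2.INTER_CUBIC));cv2.imwrite("pics/b_sc.png",b[:600,:800])
E
```

```text
[[-0.04609769 -0.96580927  0.25512244  0.33813442]
 [-0.99891857  0.04611697 -0.00590951 -0.00991761]
 [-0.00605802 -0.25511896 -0.9668907   0.88130434]
 [ 0.          0.          0.          1.        ]] 470.52970679964744
```

View pics/b_top.png

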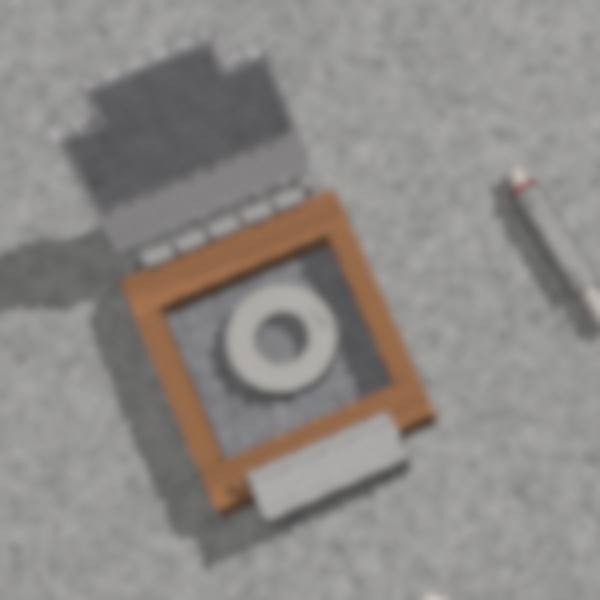

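View pics/b_sc.png

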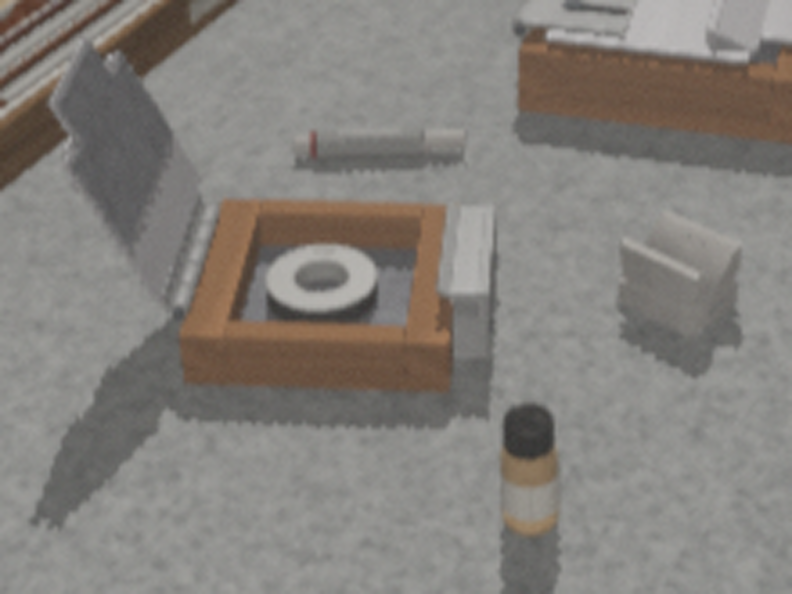

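Run:
```python
import pickle,cv2,numpy as np
from h import *
s,d=pickle.load(open("a.pkl","rb"))
t=d["top"]
hsv=cv2.cvtColor(t["img"],cv2.COLOR_BGR2HSV)
m=cv2.inRange(hsv,(3,90,60),(20,255,255)); mm=np.zeros_like(m); mm[210:305,220:320]=m[210:305,220:320]
ys,xs=np.nonzero(mm)
P=np.array([onplane(t,u,v,0.028) for u,v in zip(xs,ys)])
# use depth to keep top surface
Z=np.array([pt(t,u,v)[2] for u,v in zip(xs,ys)]); print(np.percentile(Z,[5,25,50,75,95]))
k=Z>0.02
r=cv2.minAreaRect((P[k][:,:2]*1000).astype(np.float32)); print(r, cv2.boxPoints(r))
r2=cv2.minAreaRect((P[:,:2]*1000).astype(np.float32)); print(r2)
for c in [(130,285),(335,195),(432,415),(222,500)]: print(onplane(t,200+c[0]/4,170+c[1]/4,0.028))
# hinge barrels & flap pts
for n,c in dict(h1=(155,255),h2=(290,198),tl=(92,100),tr=(208,45),sl=(68,140),sr=(265,58),lip1=(252,475),lip2=(388,415),lipb1=(268,518),lipb2=(408,462),ring=(281,338)).items():
    print(n,pt(t,200+c[0]/4,170+c[1]/4))
```

```text
[0.02487166 0.02727943 0.02834611 0.02938059 0.03082073]
((543.9776611328125, 94.66790771484375), (121.41517639160156, 107.8974838256836), 21.684343338012695) [[467.63248  122.36787 ]
 [507.4998    22.105906]
 [620.3229    66.96795 ]
 [580.45557  167.2299  ]]
((543.754638671875, 94.75613403320312), (121.42416381835938, 108.25175476074219), 21.469974517822266)
[0.57734609 0.16220696 0.028     ]
[0.6171167  0.06485347 0.028     ]
[0.50847237 0.02253886 0.028     ]
[0.47356971 0.11969577 0.028     ]
h1 [0.58965035 0.14931973 0.03415138]
h2 [0.61446309 0.08553237 0.03469539]
tl [0.63364662 0.15966448 0.1235017 ]
tr [0.65333033 0.10858511 0.13112686]
sl [0.62019806 0.17244538 0.11197764]
sr [0.65473661 0.08690299 0.11032101]
lip1 [0.48211222 0.10403536 0.04158371]
lip2 [0.50638456 0.04188542 0.04318455]
lipb1 [0.46220251 0.09698138 0.04245556]
lipb2 [0.48808979 0.03461387 0.02225379]
ring [0.55322015 0.09398028 0.0081463 ]
```

```bash
cat >> h.py <<'E'
from scipy.spatial.transform import Rotation as R
C=np.array([0.5439,0.0947]); yaw=np.radians(180+21.6)
ex=np.array([np.cos(yaw),np.sin(yaw)]); ey=np.array([-ex[1],ex[0]])
def tocase(p): q=np.array(p[:2])-C; return np.array([q@ex,q@ey,p[2]])*1000
def toworld(c): c=np.array(c)/1000; return np.r_[C+c[0]*ex+c[1]*ey,c[2]]
def rot(s): w,x,y,z=s["ee_rot"]; return R.from_quat([x,y,z,w])
def shift(s,case_tcp): # mm, case frame -> tool-axis shift m
    return rot(s).inv().apply(toworld(case_tcp)-s["ee_pos"])
def info(s):
    M=rot(s).as_matrix(); zc=M[:2,2]@ex,M[:2,2]@ey
    print("t %.2f case tcp"%s["t"],tocase(s["ee_pos"]).round(1),"tip z",round(s["ee_pos"][2]*1000-22,1),"F case",[round(float(v),1) for v in (s["force"][:2]@ex,s["force"][:2]@ey,s["force"][2])],"gap",round(s["finger_gap"]*1000,1),"zdir case deg",round(float(np.degrees(np.arctan2(zc[1],zc[0]))),1),"down",M[:,1].round(3))
E
python3 - <<'E'
from bench import ctrl
import pickle
from h import *
s=ctrl.read_state(); info(s); M=rot(s).as_matrix(); print(M.round(3))
for a in [-30,30]:
    v=M@R.from_euler('y',a,degrees=True).as_matrix()[:,2]; print(a,np.degrees(np.arctan2(v[:2]@ey,v[:2]@ex)))
print(shift(s,[-135,0,250]),toworld([-135,0,250]))
_,d=pickle.load(open("a.pkl","rb")); t=d["top"]
for u,v in [(370,120),(370,70),(370,45),(190,120),(250,120),(250,100),(245,50),(148,160)]: print(u,v,pt(t,u,v).round(3), tocase(pt(t,u,v)).round())
# flap points angle
for c in [(92,100),(150,70),(208,45),(68,140),(265,58),(120,225),(290,150),(180,130)]:
    q=tocase(pt(t,200+c[0]/4,170+c[1]/4)); print(q.round(1),np.hypot(q[0]+62,q[2]-30.5).round(1),np.arctan2(q[2]-30.5,q[0]+62).round(3))
E
```

```text
t 0.15 case tcp [495.7 485.9 252.7] tip z 230.7 F case [-0.1, -0.4, -0.0] gap 85.5 zdir case deg 94.3 down [-0.     0.001 -1.   ]
[[-0.9   -0.     0.437]
 [-0.437  0.001 -0.9  ]
 [-0.    -1.    -0.001]]
-30 124.28612515986237
30 64.28610082948644
[-0.66523654  0.00330008 -0.43740873] [0.66941983 0.14439681 0.25      ]
370 120 [ 0.821 -0.114  0.022] [-180.  296.   22.]
370 70 [ 0.891 -0.114  0.088] [-246.  321.   88.]
370 45 [ 0.894 -0.108  0.158] [-250.  317.  158.]
190 120 [0.832 0.248 0.034] [-324.  -36.   34.]
250 120 [0.83  0.128 0.027] [-278.   74.   27.]
250 100 [0.869 0.127 0.037] [-314.   90.   37.]
245 50 [0.892 0.115 0.161] [-331.  109.  161.]
148 160 [0.76  0.337 0.01 ] [-291. -146.   10.]
[-107.4  -27.4  123.5] 103.5 2.025
[-107.2    0.5  129.4] 108.8 2.0
[-106.9   27.4  131.1] 110.2 1.99
[-99.6 -44.2 112. ] 89.7 2.003
[-100.2   48.1  110.3] 88.5 2.017
[-74.1 -41.7  58.7] 30.7 1.975
[-76.1  43.1  56.9] 29.9 2.062
[-91.2   1.2  93.8] 69.7 2.004
```

```bash
python3 -m handwheel '[[-0.033,0,-0.022,0.5,0],[-0.066,0,-0.044,1,0],[-0.1,0,-0.066,1.5,0],[-0.133,0,-0.088,2,0],[-0.166,0,-0.11,2.5,0],[-0.2,0,-0.132,3,0],[-0.233,0,-0.154,3.5,0],[-0.266,0,-0.176,4,0],[-0.3,0,-0.198,4.3,0],[-0.333,0,-0.22,4.3,0]]' 40; python3 -c "
from bench import ctrl
from h import *
s=ctrl.read_state(); info(s); print(shift(s,[-135,0,250]),s['joints'])"
```

```text
t: 0.98
ee_pos: [0.4661, -0.1943, 0.2529]
ee_rot: [0.132, -0.132, 0.695, -0.694]
force: [0.4, -1.8, -0.1]
finger_gap: -0.0001
t 0.98 case tcp [178.8 240.1 252.9] tip z 230.9 F case [0.3, 1.8, -0.1] gap -0.1 zdir case deg 90.0 down [-0.     0.001 -1.   ]
[-0.31359676  0.00324739 -0.24027968] [-6.54986745e-01 -1.85823197e-01 -1.86103724e-01  1.57113686e+00
  7.05874634e-04  2.11033235e+00]
```

```bash
python3 -m handwheel '[[-0.035,0,-0.027,0,0],[-0.07,0,-0.054,0,0],[-0.105,0,-0.081,0,0],[-0.14,0,-0.107,0,0],[-0.175,0,-0.134,0,0],[-0.21,0,-0.161,0,0],[-0.245,0,-0.188,0,0],[-0.28,0,-0.215,0,0],[-0.314,0,-0.24,0,0],[-0.314,0,-0.24,0,0]]'
python3 - <<'E'
from bench import ctrl,optics
from h import *
import cv2
s=ctrl.read_state(); info(s); print(shift(s,[-135,0,110]))
im=optics.get_image("wrist"); cv2.imwrite("pics/c_w.png",im["img"])
im=optics.get_image("scene"); cv2.imwrite("pics/c_s.png",im["img"])
E
```

```text
t: 1.82
ee_pos: [0.6708, 0.1483, 0.2521]
ee_rot: [0.133, -0.133, 0.695, -0.694]
force: [0.1, -1.6, 0.5]
finger_gap: -0.0
t 1.82 case tcp [-137.7   -3.1  252.1] tip z 230.1 F case [0.5, 1.5, 0.5] gap -0.0 zdir case deg 90.1 down [-0.001  0.002 -1.   ]
[0.00266546 0.14211167 0.00337735]
```

View pics/c_w.png

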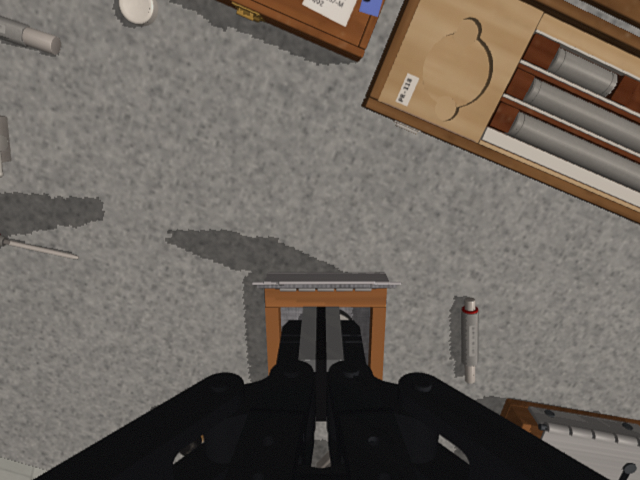

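View pics/c_s.png

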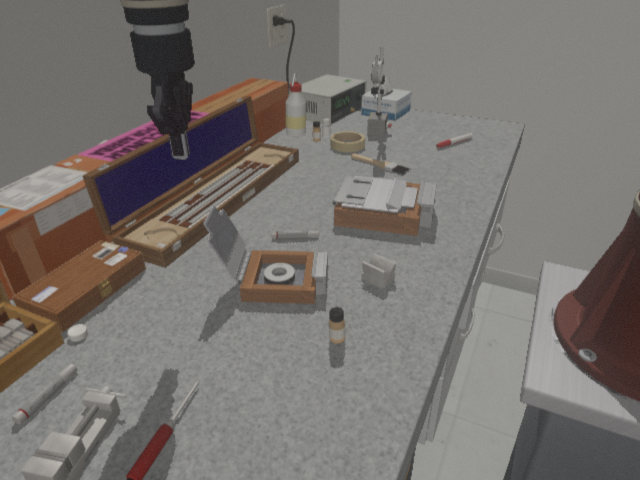

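The wrist view shows the flap edge-on at (325,282) and the shut fingertips at (322,315). The scene view shows the gripper above and behind the flap. I'll cross-check the flap edge and fingertip positions using the wrist depth.

Run:
```python
from bench import ctrl,optics
from h import *
import cv2
s=ctrl.read_state(); im=optics.get_image("wrist")
T=im["tool_from_camera"]; print(T.round(3))
z=im["z_map"]; v,u=np.mgrid[0:480,0:640]
pc=np.stack([(u-im["cx"])/im["fx"]*z,(v-im["cy"])/im["fy"]*z,z],-1)
pt_=pc@T[:3,:3].T+T[:3,3]
f=(z>0)&(pt_[...,1]<0.06)&(pt_[...,1]>0.008)&(abs(pt_[...,2])<.03)
q=pt_[f]*1000; print(len(q)); print("finger tool min/max",q.min(0),q.max(0))
W=rot(s).apply(pt_.reshape(-1,3))+s["ee_pos"]; W=W.reshape(480,640,3)
Cs=np.concatenate([((W[...,:2]-C)@ex)[...,None],((W[...,:2]-C)@ey)[...,None],W[...,2:]],-1)*1000
g=(z>0)&(Cs[...,2]>40)&(Cs[...,2]<150)&(abs(Cs[...,0]+85)<50)&(abs(Cs[...,1])<80)
q=Cs[g]; print("flap",len(q),q.min(0),q.max(0))
w=q[q[:,2]>115]; print("tongue",w.mean(0),w.min(0),w.max(0))
a=np.arctan2(q[:,2]-30.5,q[:,0]+62); print(np.percentile(a,[5,50,95]))
```

```text
[[ 0.001  0.948  0.317 -0.082]
 [ 0.    -0.317  0.948 -0.12 ]
 [ 1.    -0.001 -0.001 -0.001]
 [ 0.     0.     0.     1.   ]]
905
finger tool min/max [-11.67978644   8.00277826 -15.12334623] [-5.83675567 19.27607585 11.84295977]
flap 2083 [-113.77051777  -51.18392906   95.22073066] [-99.95986802  48.35786402 133.00912145]
tongue [-110.38151693   -1.14243569  128.86903662] [-113.77051777  -42.72638413  115.00236859] [-104.75495652   39.97804734  133.00912145]
[2.01131651 2.06169472 2.14525621]
```

```bash
python3 -m handwheel '[[0,0.035,0.003,0,0],[0,0.07,0.003,0,0],[0,0.105,0.003,0,0],[0,0.141,0.003,0,0],[0,0.142,0.003,0,0],[0,0.142,0.003,0,0]]'
python3 - <<'E'
from bench import ctrl,optics
from h import *
import cv2
s=ctrl.read_state(); info(s)
im=optics.get_image("scene"); cv2.imwrite("pics/d_s.png",cv2.resize(im["img"][150:350,130:390],None,fx=3,fy=3))
E
```

```text
t: 2.47
ee_pos: [0.6688, 0.1422, 0.1083]
ee_rot: [0.131, -0.135, 0.695, -0.694]
force: [-0.2, 0.6, 0.9]
finger_gap: 0.0003
t 2.47 case tcp [-133.6    1.9  108.3] tip z 86.3 F case [0.0, -0.6, 0.9] gap 0.3 zdir case deg 90.0 down [-0.006  0.001 -1.   ]
```

View pics/d_s.png

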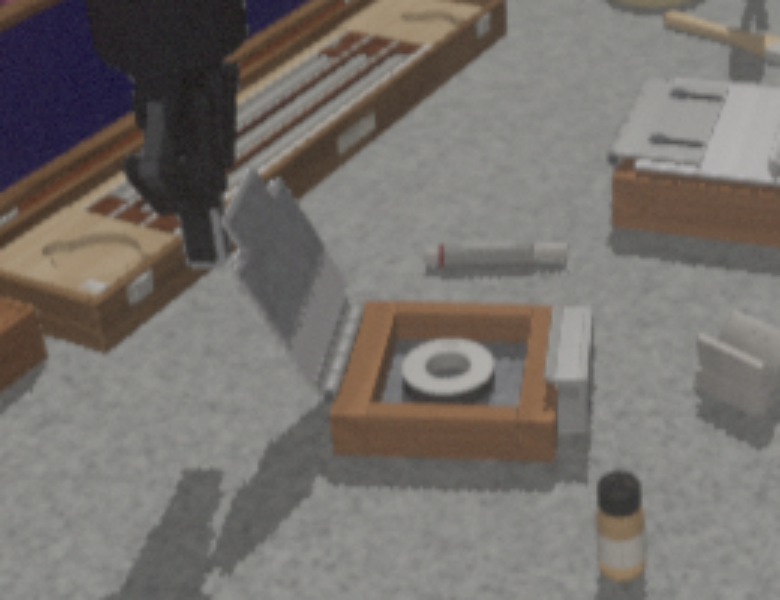

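Fingertips are behind the flap at about (205,245) in the crop and clear of it. Next I push forward slowly.

```bash
python3 -m handwheel '[[0.008,0,-0.002,0,0],[0.014,0,-0.002,0,0],[0.02,0,-0.002,0,0],[0.026,0,-0.002,0,0],[0.032,0,-0.002,0,0],[0.038,0,-0.002,0,0],[0.044,0,-0.002,0,0],[0.05,0,-0.002,0,0],[0.056,0,-0.002,0,0],[0.06,0,-0.002,0,0]]'
python3 - <<'E'
from bench import ctrl,optics
from h import *
import cv2
s=ctrl.read_state(); info(s)
im=optics.get_image("scene"); cv2.imwrite("pics/e_s.png",cv2.resize(im["img"][150:350,130:390],None,fx=3,fy=3))
E
```

```text
t: 3.35
ee_pos: [0.6151, 0.1217, 0.1144]
ee_rot: [0.134, -0.132, 0.695, -0.694]
force: [0.8, -0.3, -0.2]
finger_gap: 0.0
t 3.35 case tcp [-76.2   1.1 114.4] tip z 92.4 F case [-0.6, 0.6, -0.2] gap 0.0 zdir case deg 90.0 down [ 0.002  0.001 -1.   ]
```

View pics/e_s.png

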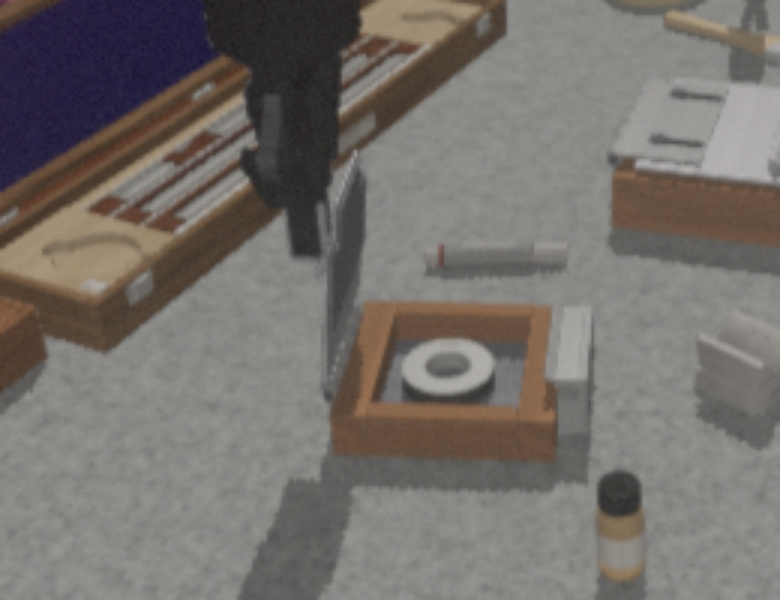

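Flap is near upright, with the fingers behind it at about (305,240). I'll continue forward and slightly down.

```bash
python3 -m handwheel '[[0.004,0.001,-0.001,0,0],[0.008,0.002,-0.001,0,0],[0.012,0.003,-0.001,0,0],[0.016,0.004,-0.001,0,0],[0.02,0.004,-0.001,0,0],[0.024,0.005,-0.001,0,0],[0.028,0.005,-0.001,0,0],[0.032,0.006,-0.001,0,0],[0.035,0.006,-0.001,0,0],[0.036,0.007,-0.001,0,0]]'
cat > look.py <<'E'
import sys
from bench import ctrl,optics
from h import *
import cv2
s=ctrl.read_state(); info(s)
im=optics.get_image("scene"); cv2.imwrite("pics/%s_s.png"%sys.argv[1],cv2.resize(im["img"][150:350,130:390],None,fx=3,fy=3))
z=im["z_map"]; v,u=np.mgrid[0:480,0:640]
pc=np.stack([(u-im["cx"])/im["fx"]*z,(v-im["cy"])/im["fy"]*z,z],-1)@im["pose"][:3,:3].T+im["pose"][:3,3]
Cs=np.concatenate([((pc[...,:2]-C)@ex)[...,None],((pc[...,:2]-C)@ey)[...,None],pc[...,2:]],-1)*1000
# flap edges off to the sides of the fingers (|y| 20..45)
g=(z>0)&(abs(abs(Cs[...,1])-33)<14)&(Cs[...,2]>45)&(Cs[...,0]>-75)&(Cs[...,0]<85)&(Cs[...,2]<150)
q=Cs[g]; r=np.hypot(q[:,0]+62,q[:,2]-30.5); a=np.arctan2(q[:,2]-30.5,q[:,0]+62)
if len(q): 
    k=(r<135)&(r>25); print(k.sum(),"r pct",np.percentile(r[k],[90,98,100]).round(1),"ang",np.percentile(a[k],[10,50,90]).round(2))
E
python3 look.py f
```

```text
t: 4.23
ee_pos: [0.5799, 0.1092, 0.1063]
ee_rot: [0.133, -0.133, 0.695, -0.694]
force: [0.6, 0.6, 0.5]
finger_gap: 0.0001
t 4.23 case tcp [-38.8  -0.2 106.3] tip z 84.3 F case [-0.8, -0.4, 0.5] gap 0.1 zdir case deg 90.0 down [ 0.     0.001 -1.   ]
494 r pct [113.2 121.7 123.9] ang [0.98 1.04 1.35]
```

View pics/f_s.png

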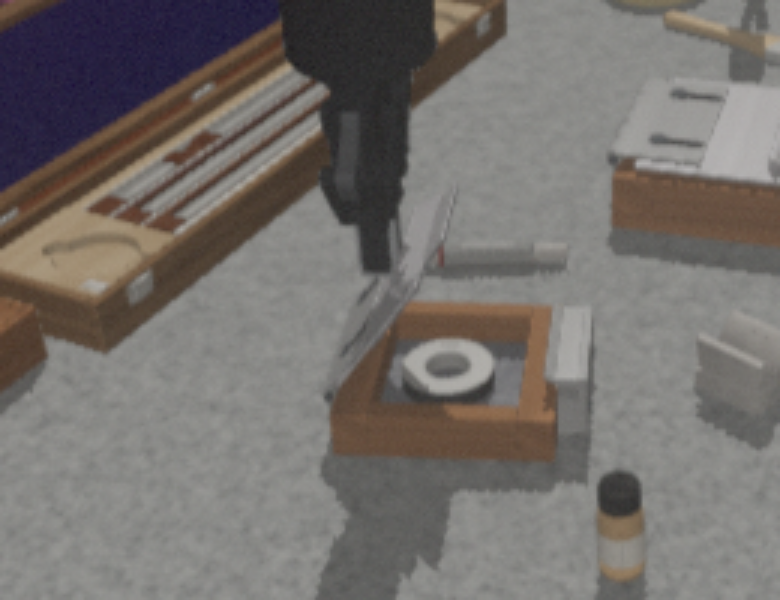

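Run:
```python
from bench import optics
from h import *
import cv2,pickle
im=optics.get_image("scene"); pickle.dump(im,open("g.pkl","wb"))
cv2.imwrite("pics/g.png",cv2.resize(im["img"][195:285,225:305],None,fx=6.6,fy=6.6,interpolation=cv2.INTER_CUBIC))
o=im["pose"][:3,3]; print("cam case",tocase(o))
```

```text
cam case [ 112.27709311 -663.86615005  512.01175247]
```

View pics/g.png

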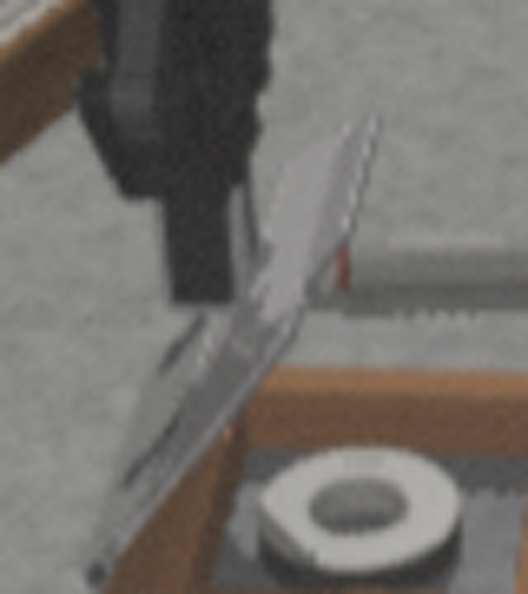

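Run:
```python
from h import *
import pickle
im=pickle.load(open("g.pkl","rb"))
def f(cu,cv,y):
    o,d=ray(im,225+cu/6.6,195+cv/6.6); oc=tocase(o); dc=np.array([d[:2]@ex,d[:2]@ey,d[2]])
    p=oc+dc*(y-oc[1])/dc[1]; print(p.round(1),"r",np.hypot(p[0]+62,p[2]-30.5).round(1),np.arctan2(p[2]-30.5,p[0]+62).round(3))
f(378,117,29); f(342,245,-31); f(95,575,-43)
```

```text
[  2.   29.  119.4] r 109.6 0.947
[  1.5 -31.  119.2] r 109.1 0.95
[-62.5 -43.   30.1] r 0.7 -2.473
```

Slide is still about 0 (tongue edge at r ≈ 110 mm) and the flap angle is about 0.95 rad. I'll follow the arc down with the fingertips behind the thumb stop.

```bash
python3 -m handwheel '[[0.005,0.003,0,0,0],[0.009,0.007,0,0,0],[0.0135,0.011,0,0,0],[0.0175,0.016,0,0,0],[0.021,0.021,0,0,0],[0.024,0.027,0,0,0],[0.0265,0.033,0,0,0],[0.0285,0.038,0,0,0],[0.029,0.041,0,0,0],[0.029,0.041,0,0,0]]'; python3 look.py i
python3 - <<'E'
import cv2
a=cv2.imread("pics/i_s.png");
E
```

```text
t: 5.17
ee_pos: [0.5525, 0.0985, 0.0643]
ee_rot: [0.132, -0.133, 0.695, -0.694]
force: [0.3, -0.8, 0.9]
finger_gap: 0.0001
t 5.17 case tcp [-9.4 -0.3 64.3] tip z 42.3 F case [0.1, 0.9, 0.9] gap 0.1 zdir case deg 90.0 down [-0.001  0.    -1.   ]
664 r pct [127.7 132.8 135. ] ang [0.18 0.28 1.13]
```

View pics/i_s.png

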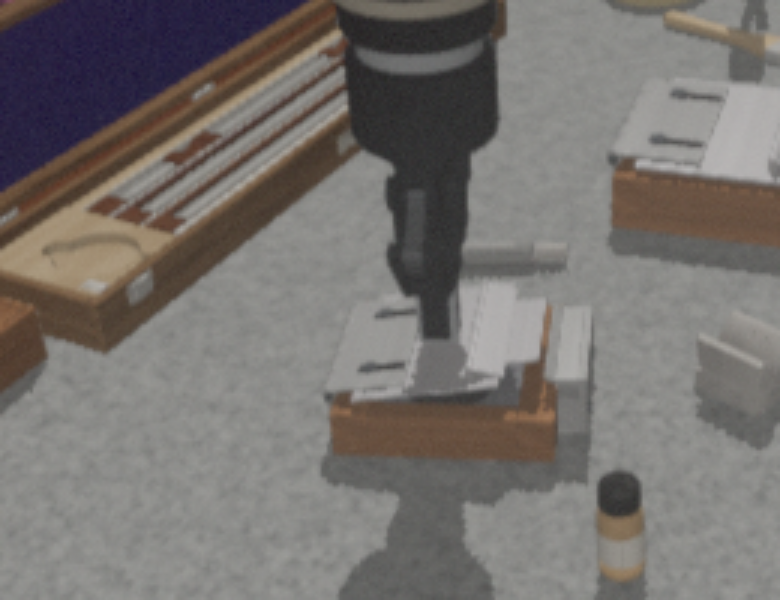

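Flap is nearly flat, with the tongue edge at about (540,330) in the crop, short of the lip. I'll press it the rest of the way down.

```bash
python3 -m handwheel '[[0.001,0.002,0,0,0],[0.001,0.004,0,0,0],[0.0015,0.006,0,0,0],[0.0015,0.008,0,0,0],[0.0015,0.0095,0,0,0],[0.0015,0.0095,0,0,0]]'; python3 look.py j
python3 - <<'E'
from bench import optics
from h import *
import cv2,pickle
im=optics.get_image("scene"); pickle.dump(im,open("k.pkl","wb"))
cv2.imwrite("pics/k.png",cv2.resize(im["img"][235:305,235:335],None,fx=7.5,fy=7.5,interpolation=cv2.INTER_CUBIC))
E
```

```text
t: 5.72
ee_pos: [0.5512, 0.0979, 0.0549]
ee_rot: [0.132, -0.133, 0.695, -0.694]
force: [1.7, -0.4, 1.3]
finger_gap: 0.0003
t 5.72 case tcp [-8.  -0.2 54.9] tip z 32.9 F case [-1.4, 0.9, 1.3] gap 0.3 zdir case deg 90.0 down [-0.001  0.    -1.   ]
417 r pct [129.3 133.7 135. ] ang [0.77 1.02 1.16]
```

View pics/k.png

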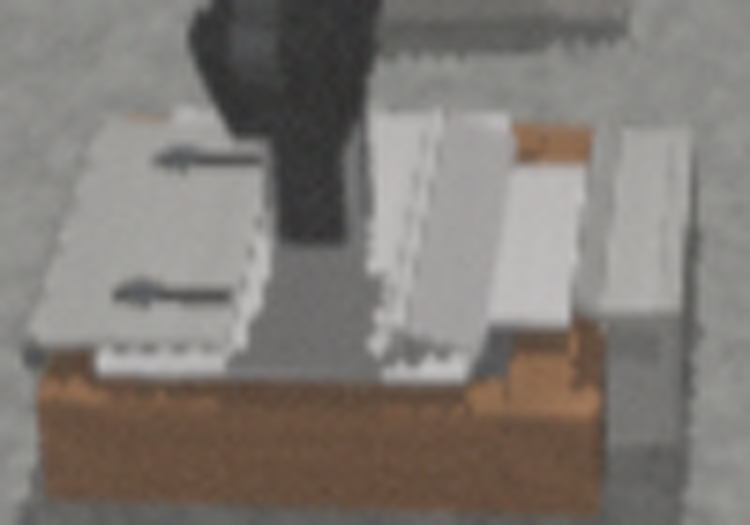

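Flap lies nearly flat, with its tongue edge at about (580,250), just short of the lip's lead-in at about (600,230). I'll press a little more firmly.

```bash
python3 -m handwheel '[[0.001,0.001,0,0,0],[0.001,0.002,0,0,0],[0.001,0.002,0,0,0],[0.001,0.002,0,0,0]]'; python3 -c "
from bench import ctrl
from h import *
info(ctrl.read_state())"
```

```text
t: 6.15
ee_pos: [0.5505, 0.0975, 0.0538]
ee_rot: [0.132, -0.133, 0.695, -0.694]
force: [-0.3, -0.0, 7.0]
finger_gap: 0.0002
t 6.15 case tcp [-7.2 -0.2 53.8] tip z 31.8 F case [0.3, -0.1, 7.0] gap 0.2 zdir case deg 90.0 down [-0.001  0.    -1.   ]
```

Pressing with 7 N, so the flap is flat. Now I push along while holding it down.

```bash
python3 -m handwheel '[[0.002,0.0013,0,0,0],[0.004,0.0013,0,0,0],[0.006,0.0013,0,0,0],[0.008,0.0013,0,0,0],[0.01,0.0013,0,0,0],[0.012,0.0013,0,0,0],[0.0135,0.0013,0,0,0],[0.015,0.0013,0,0,0]]'
python3 - <<'E'
from bench import optics,ctrl
from h import *
import cv2
info(ctrl.read_state())
im=optics.get_image("scene")
cv2.imwrite("pics/l.png",cv2.resize(im["img"][235:305,235:335],None,fx=7.5,fy=7.5,interpolation=cv2.INTER_CUBIC))
E
```

```text
t: 6.82
ee_pos: [0.5374, 0.0921, 0.0536]
ee_rot: [0.133, -0.132, 0.695, -0.694]
force: [0.8, 2.3, 7.1]
finger_gap: -0.0003
t 6.82 case tcp [ 7.   0.  53.6] tip z 31.6 F case [-1.6, -1.8, 7.1] gap -0.3 zdir case deg 90.0 down [ 0.002  0.    -1.   ]
```

View pics/l.png

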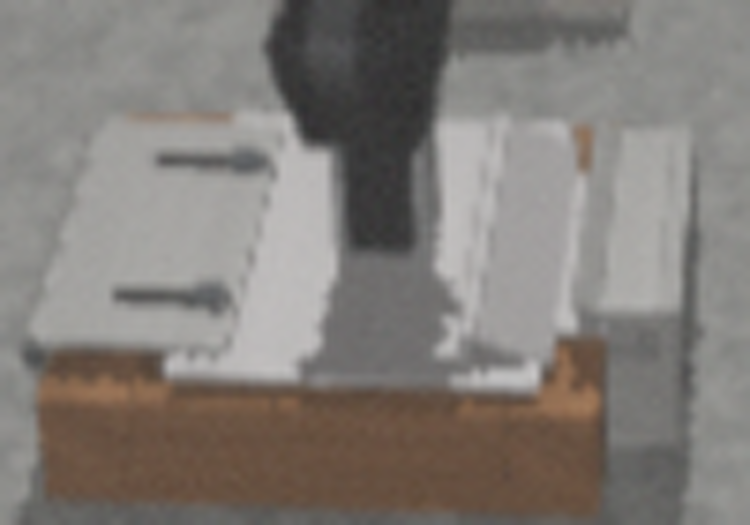

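The flap moved along: the pins travelled in their slots to about (245,160), and the tongue has entered beneath the lip. I'll continue to the stop.

```bash
python3 -m handwheel '[[0.002,0.0013,0,0,0],[0.004,0.0013,0,0,0],[0.006,0.0013,0,0,0],[0.008,0.0013,0,0,0],[0.01,0.0013,0,0,0],[0.012,0.0013,0,0,0],[0.0135,0.0013,0,0,0],[0.0145,0.0013,0,0,0],[0.0145,0.0013,0,0,0]]'
cat > l2.py <<'E'
import sys
from bench import optics,ctrl
from h import *
import cv2
info(ctrl.read_state())
im=optics.get_image("scene")
cv2.imwrite("pics/%s.png"%sys.argv[1],cv2.resize(im["img"][235:305,235:335],None,fx=7.5,fy=7.5,interpolation=cv2.INTER_CUBIC))
E
python3 l2.py m
```

```text
t: 7.62
ee_pos: [0.5283, 0.0877, 0.0546]
ee_rot: [0.137, -0.129, 0.695, -0.694]
force: [17.5, 7.5, -0.7]
finger_gap: 0.0001
t 7.62 case tcp [17.1  0.7 54.6] tip z 32.6 F case [-19.0, -0.5, -0.7] gap 0.1 zdir case deg 90.1 down [ 0.012  0.003 -1.   ]
```

View pics/m.png

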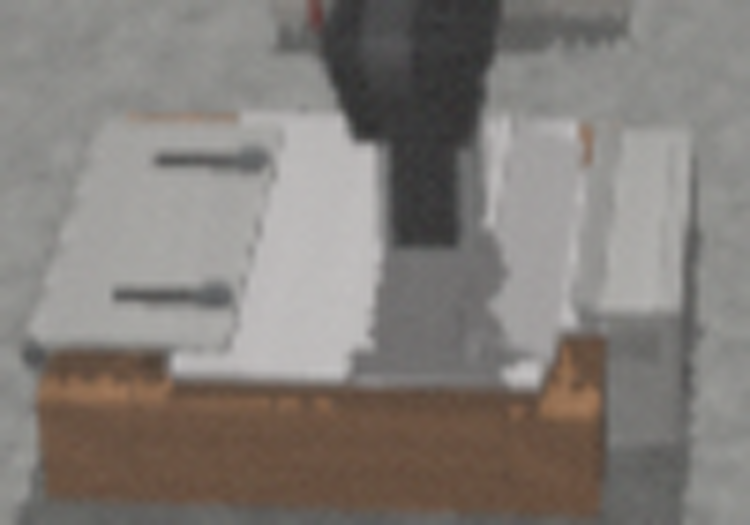

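```bash
python3 -m handwheel '[[0,0.0025,0,0,0],[0.001,0.003,0,0,0],[0.002,0.003,0,0,0],[0.003,0.003,0,0,0],[0.003,0.003,0,0,0]]'; python3 l2.py n
python3 - <<'E'
from h import *
import pickle,cv2
from bench import optics
im=optics.get_image("scene"); pickle.dump(im,open("n.pkl","wb"))
cv2.imwrite("pics/n2.png",cv2.resize(im["img"][255:295,275:335],None,fx=13,fy=13,interpolation=cv2.INTER_CUBIC))
im=optics.get_image("top"); pickle.dump(im,open("nt.pkl","wb"))
cv2.imwrite("pics/nt.png",cv2.resize(im["img"][210:310,220:320],None,fx=6,fy=6,interpolation=cv2.INTER_CUBIC))
E
```

```text
t: 8.08
ee_pos: [0.5285, 0.0873, 0.0534]
ee_rot: [0.14, -0.126, 0.695, -0.694]
force: [10.5, 5.8, 4.0]
finger_gap: 0.0002
t 8.08 case tcp [17.1  1.2 53.4] tip z 31.4 F case [-11.9, -1.5, 4.0] gap 0.2 zdir case deg 90.1 down [ 0.019  0.005 -1.   ]
```

View pics/n.png

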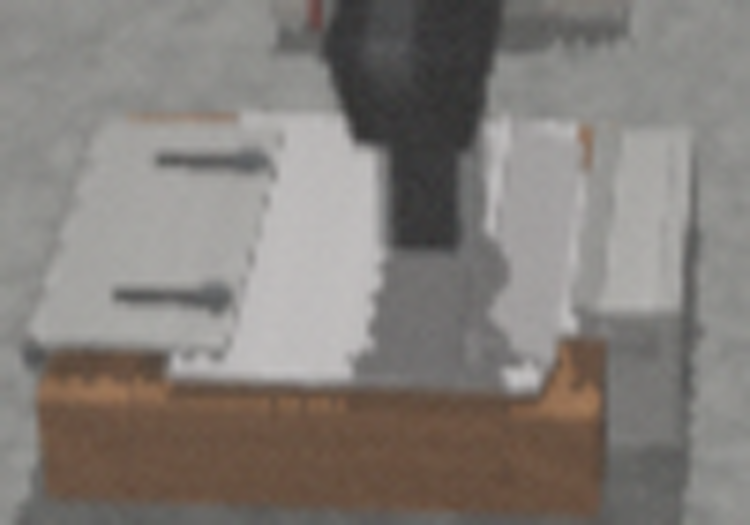

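View pics/n2.png

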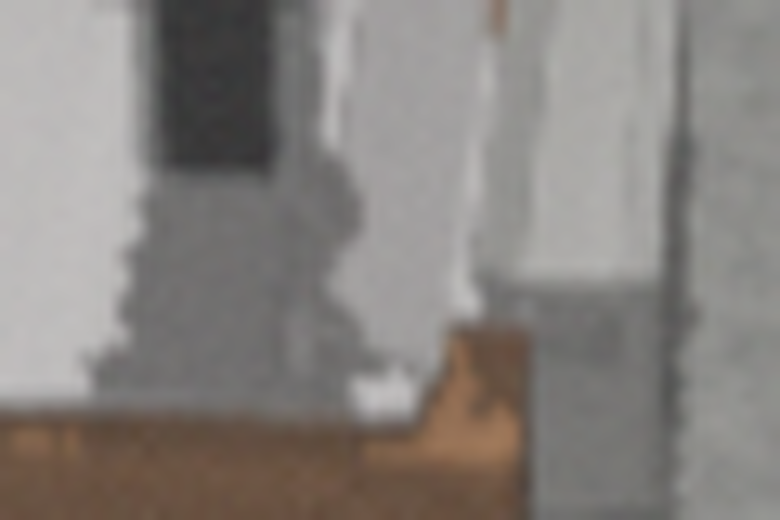

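View pics/nt.png

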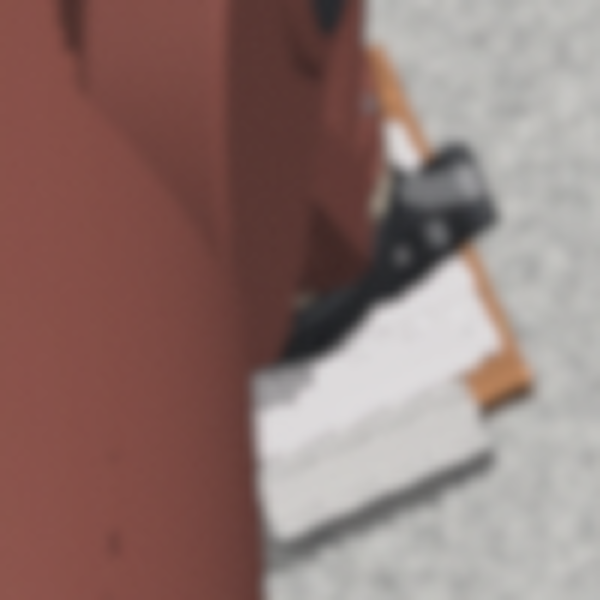

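Run:
```python
from h import *
import pickle
im=pickle.load(open("n.pkl","rb")); t=pickle.load(open("nt.pkl","rb"))
for c in [(418,400),(425,420),(455,310),(480,318)]: print("scene",c,tocase(onplane(im,275+c[0]/13,255+c[1]/13,.0325)).round(1))
for c in [(500,345),(465,380),(455,250)]: print("top",c,tocase(onplane(t,220+c[0]/6,210+c[1]/6,.0325)).round(1))
for c in [(489,390),(395,115)]: print("lip top",c,tocase(onplane(t,220+c[0]/6,210+c[1]/6,.041)).round(1))
im=pickle.load(open("k.pkl","rb"))
for c in [(578,325),(470,380),(500,325)]: print("before",c,tocase(onplane(im,235+c[0]/7.5,235+c[1]/7.5,.0325)).round(1))
```

```text
scene (418, 400) [ 47.6 -49.6  32.5]
scene (425, 420) [ 48.8 -53.5  32.5]
scene (455, 310) [ 50.6 -31.3  32.5]
scene (480, 318) [ 53.8 -32.8  32.5]
top (500, 345) [46.1 50.7 32.5]
top (465, 380) [51.7 36.6 32.5]
top (455, 250) [12.8 50.  32.5]
lip top (489, 390) [59.4 41.9 41. ]
lip top (395, 115) [-32.3  49.8  41. ]
before (578, 325) [ 53.8 -29.8  32.5]
before (470, 380) [ 32.6 -50.2  32.5]
before (500, 325) [ 37.  -30.7  32.5]
```

Shoulder is now at case x of about 46–47.6 mm (expected 46 when home). It didn't move further under 19 N, so it is at the stop. I'll lift straight off without dragging back.

```bash
python3 -m handwheel '[[0,0,0,0,0],[0,-0.002,0,0,0],[0,-0.006,0,0,0],[0,-0.012,0,0,0],[0,-0.025,0,0,0],[0,-0.05,0,0,0],[0,-0.08,0,0,0],[0,-0.11,0,0,0],[0,-0.14,0,0,0],[0,-0.14,0,0,0]]'; python3 l2.py o
```

```text
t: 9.07
ee_pos: [0.5277, 0.0862, 0.2001]
ee_rot: [-0.142, 0.124, -0.694, 0.695]
force: [0.5, 0.4, 0.9]
finger_gap: 0.0
t 9.07 case tcp [ 18.2   1.9 200.1] tip z 178.1 F case [-0.6, -0.2, 0.9] gap 0.0 zdir case deg 90.1 down [ 0.026  0.004 -1.   ]
```

View pics/o.png

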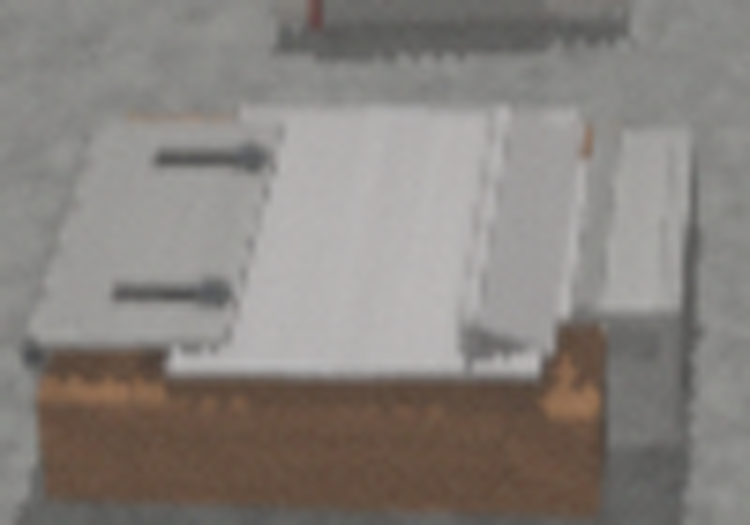

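It stays shut. I'll check the slide and the neighbours.

```bash
python3 -m handwheel '[[-0.03,-0.01,0,0,0],[-0.06,-0.02,0,0,0],[-0.09,-0.02,0,0,0],[-0.12,-0.02,0,0,0],[-0.12,-0.02,0,0,0],[-0.12,-0.02,0,0,0],[-0.12,-0.02,0,0,0]]'
python3 - <<'E'
from h import *
import cv2
from bench import optics,ctrl
info(ctrl.read_state())
im=optics.get_image("scene"); t=optics.get_image("top")
cv2.imwrite("pics/p.png",cv2.resize(im["img"][195:360,190:410],None,fx=3.6,fy=3.6,interpolation=cv2.INTER_CUBIC))
cv2.imwrite("pics/pt.png",cv2.resize(t["img"][205:355,200:360],None,fx=4,fy=4,interpolation=cv2.INTER_CUBIC))
for c,z in [((488,115),.035),((468,340),.035),((487,112),.041),((545,375),.0345)]: print(c,tocase(onplane(im,235+c[0]/7.5,235+c[1]/7.5,z)).round(1))
E
```

```text
t: 9.7
ee_pos: [0.6371, 0.1304, 0.2191]
ee_rot: [0.141, -0.126, 0.694, -0.694]
force: [0.3, -0.8, -0.1]
finger_gap: 0.0001
t 9.70 case tcp [-99.7   1.1 219.1] tip z 197.1 F case [-0.0, 0.9, -0.1] gap 0.1 zdir case deg 90.1 down [ 0.021  0.004 -1.   ]
(488, 115) [26.8 46.5 35. ]
(468, 340) [ 31.1 -39.6  35. ]
(487, 112) [27.5 38.8 41. ]
(545, 375) [ 48.5 -50.2  34.5]
```

View pics/p.png

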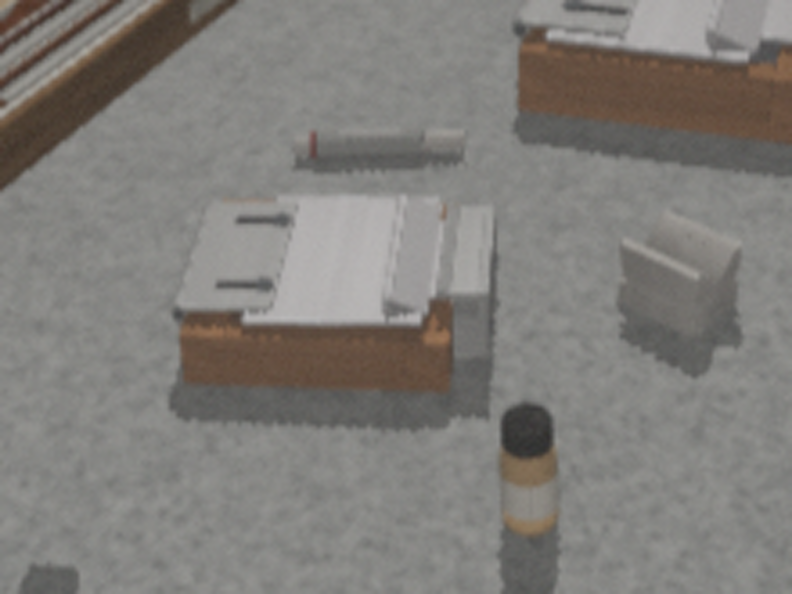

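View pics/pt.png

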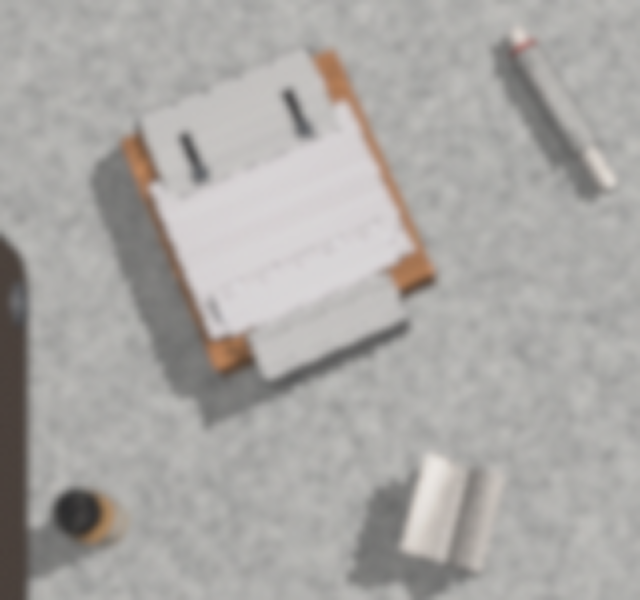

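Run:
```python
from h import *
from bench import optics
t=optics.get_image("top")
for c,z in [((215,336),.034),((413,250),.034),((262,377),.041),((408,318),.041),((250,342),.041),((393,275),.041)]: print(c,tocase(onplane(t,200+c[0]/4,205+c[1]/4,z)).round(1))
```

```text
(215, 336) [ 45.9 -47.4  34. ]
(413, 250) [46.4 50.6 34. ]
(262, 377) [ 73.3 -34.6  41. ]
(408, 318) [75.7 35.7 41. ]
(250, 342) [ 56.5 -33.5  41. ]
(393, 275) [54.8 37.4 41. ]
```

```bash
python3 -c "
from bench import workorder; print(workorder.close_job())"
```

```text
the job is handed in; nothing more can be done
None
```

The small case is shut and handed in at about 9.8 s; handing in gives no verdict. With the gripper shut, I pushed the flap over from its back and pressed it flat with about 7 N. I then slid it along by the thumb stop until it came up hard, at about 19 N.

**Last checks, with the fingers lifted well clear:**
- **Tucked home:** the flap stays down under the lip. Its shoulders measure case x of about 46 mm in the top view, which is where they should be at the full 18 mm slide. The scene view reads up to 48.5 mm, and the far end of the lip reads 1–3 mm short, so the cameras leave 1–3 mm of doubt.
- **Holding:** the flap was still shut about a second after I let go. It has risen slightly, within the 3 mm play beneath the lip.
- **Neighbours:** the plug gauge, V-block and vial look unmoved. I did not touch the ring or the lined inner face; the ring was last seen in place just before the flap covered it.
- **Drift:** during the hard push the tool tilted by about 0.02 rad and the downward force dropped to about zero for a moment. I pressed down again before lifting off.

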